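Prop open the gauge case lid

TASK

Lift the lid of the grey gauge case (it has a lifting bar on its front edge) until it stands nearly upright. Then swing the prop rod on its side down to the strip beside the case, feel for the holding hole and lower the rod's foot fully into it, pressing it home with about 10 N for half a second, so that the rod alone carries the lid when you let go. Work gently: do not push the rod against the strip or the hole with more than 20 N, do not let the lid fall, and leave the loose parts around and inside the case where they are.

Things in the scene. Friction and masses are not known exactly. Their poses are not given: they have to be found in the camera images.
- case: Grey steel gauge case fixed on the bench: open box 180 (x) x 240 (y) x 80 mm high, walls 5 mm, lid hinged at its back. Origin: centre of its underside, on the bench; x points from the lifting-bar side (front) to the hinge side (back), y left, z up. Along its right (-y) side runs a low ledge that carries the holding strip.
- strip_zone (a point): Fixed to the case: case (-20, -142, 35) mm, at the middle of where the top of the hole may be. The holding strip (steel, 34 mm wide, flat, rigid) is clamped and shimmed anew each time, unmeasured: its top is within 4 mm of this height, and the hole's centre within 33 mm of this point along case x. The flat runs 57 mm from the hole's centre to the front (-x) and 80 mm to the back.
- hole_line (a point): Fixed to the case: case (-20, -142, 21) mm, mid range of the hole's floor, which is always 14 mm below the strip's top. The one blind holding hole is 14 mm (x) x 16 mm (y), on the line case y = -142 mm in the plane of the rod's swing. Two screw heads 3 mm high on the strip are off the foot's path (case y = -131 mm).
- lid_hinge (a point): Point on the lid's hinge axis, mid width: case x = 90, y = 0, z = 83 mm. The axis is parallel to case y.
- lid (a joint): Lid angle in rad: 0 shut, 1.4 upper stop; the bar side rises. Steel plate 0.45 kg, 180 x 240 x 5 mm. Its stiff hinge (0.3 N m) holds it where left only above about 1.0 rad; below that it falls shut. Lifting takes about 4 N at the bar. The foot swings clear over the strip only with the lid past 1.2 rad; foot in the hole, it stands at about 0.8 to 1.0 rad.
- lid_bar (a point): Middle of the round lifting bar on the lid's front edge: 10 mm thick, 100 mm long, parallel to case y, its axis 36 mm out from the lid's edge, carried by two 8 mm arms at its ends; 216 mm from the hinge axis (lid shut: level with it, 2.5 mm higher). It is fixed to the lid and turns with it.
- prop: Steel prop rod, 10 mm thick, 70 g, on a pivot at the lid's right edge, in the plane case y = -142 mm. Origin: pivot, 150 mm from the hinge axis. Its x runs along the rod to the foot, y is the pivot axis. Stowed it lies along the lid's side, foot towards the hinge (up to 0.15 rad lower); it swings 1.6 rad, foot down, then to the front. Friction (under 1 N at the foot) keeps its angle to the lid.
- prop_foot (a point): Centre of the rod's round foot (radius 5 mm), 175 mm from the pivot. Its height in the case frame is 36 to 44 mm (by the shims) when it rides on the strip, and 14 mm lower when it stands on the hole's floor. Raising or lowering the foot also moves the lid, through the rod (some 2 to 6 N of drag).
- prop_bar (a point): Grip point on the rod's cross bar: a round bar 10 mm thick, parallel to case y, that sticks out 95 mm to the right (-y) of the rod, 25 mm from the foot's centre towards the pivot. This point is 68 mm out from the rod's axis; there is free room for a gripper around it from above.
- striker_gauge: Loose brass striker gauge, 75 x 40 mm plate with a hoop, 39 mm high, inside the case. Leave alone. Origin: centre of its underside.
- cover_in: Loose black latch cover, 62 x 44 x 24 mm with a small tongue, inside the case. Leave alone. Origin: centre of its underside.
- cover_out: Loose black latch cover like the other, on the bench left of the case. Leave alone. Origin: centre of its underside.
- lock_knob: Loose chromed lock knob, 24 mm wide, 42 mm high, standing in front of the case. Leave alone. Origin: centre of its underside.
- seal_retainer: Loose blue plastic seal retainer strip 22 x 85 x 18 mm, on the bench right of the case. Leave alone. Origin: centre of its underside.
- wrench: Loose wrench, 170 mm long, lying right of the case. Leave alone. Origin: underside, mid length.
- oil_can: Loose green can, 52 mm wide, 110 mm high, left of the case. Leave alone. Origin: centre of its underside.

How it is judged:
By the outcome, as a careful person would: the job done as asked, in the order asked, and still so for the second after the job is handed in, with the robot touching nothing.
It also fails if it takes over 72 s, if anything falls off the work surface, if the arm or the gripper's body presses on something with over 40 N, if the wrist force passes 120 N, or if a joint passes its speed limit or range.

ROBOT

A 7-joint arm with a two-finger parallel gripper is mounted at the origin on the work surface. World frame = base frame: x ahead of the robot, y to its left, z up, the work surface at z = 0. Lengths are in m, angles in rad, forces in N, time in s.
With the tool pointing down it reaches from about 0.425 to 0.925 m from the base axis. Payload 6.8 kg.
Tool frame: the origin (TCP) lies between the finger pads; the fingertips stand 14 mm ahead of it and the grasp point (between the pads) lies 5 mm behind it; z points along the fingers, y is the line along which they close (so a half turn about z gives the same grasp; the last joint's range is limited). The gripper opens to 85 mm and grips with 20 to 120 N. Pads are 22 mm wide; open, the fingers measure 114 mm over their backs; the gripper's body (76 mm by 85 mm) begins 54 mm behind the grasp point. The pads swing forward as they close: fully open they stand 13 mm farther back than shut.
Start: joints at [1.046, 0.477, 0.022, 1.555, -0.011, 1.109, -0.083], TCP at [0.273, -0.617, 0.245] pointing down, gripper open.
Joint ranges: [-2.96, 2.96], [-0.34, 2.1], [-1.41, 1.46], [0.24, 2.44], [-1.37, 4.51], [0.17, 1.92], [-2.96, 2.96]. Speed limits (rad/s): [2.39, 2.39, 3.14, 3.14, 3.14, 3.14, 3.14].

INTERFACE

Orientations are given as a rotation vector (axis times angle).
In Python, from bench import r, imaging gives the robot as it stands.
- The arm moves only by the tool apply_moves, never from a script. Its argument "moves" is a list of rows, each a list of 2 entries, a list of its own where there are three numbers: the shift along the tool's x, y, z in cm, then the turn about the tool's z in rad. In form: [[[tx, ty, tz], roll], ...]. A call has 1 to 10 rows; each row is the pose to reach, as a shift and turn from the pose commanded when the call began, along the tool's axes at that moment; what a row does not reach only later rows make up. A row lasts 1/12 s, in which the tool goes at most 41.7 mm and 7.16 degrees, less where a joint would pass 70% of its speed; a pose out of reach is approached as far as the arm can. A call with a gripper value outside its range is refused whole. "claw" is the opening, from 0 (shut) to 1 (fully open), set as the call begins (left out, the last holds). The fingers move at their own pace and stop on an object; "grip_force" is the grip in N (left out, the last holds). Time passes only in rows, so rows that repeat a pose let the fingers close. It gives the time, the measured TCP pose, the force and the opening at its end, in the units of the state.
- r.get_obs(): the state, without advancing time (a new reading comes with each control period).
- imaging.grab_frame(name): name is "side" or "top"; returns a dict with "frame" (480x640x3 uint8, blue, green, red), "intrinsics" (3x3 intrinsics, pixels), "T" (4x4, takes a point from camera to world coordinates). Camera axes: x right, y up, looking along -z (the intrinsics and any distortion apply to the point x, -y, -z); pixel columns grow to the right and rows downward; lengths in m; the calibration is good to about 2 mm. A picture is of the moment at which its call begins. There is no depth.
- r.hand_in(): hands the job in, once; it reports no verdict.
The state is a dict: "clock": time; "joints": joint angles; "qvel": joint speeds; "tau": joint torques, N m; "tcp_pos": TCP position; "orientation": TCP orientation; "contact_force": force on the tool from outside, world axes, zero at the start; "moment": the same for the moment, N m; "grip_width": finger opening in m.
Only numpy, scipy, OpenCV 4.12 (cv2) and the standard library are available. Lean on these libraries where they do the work, as an engineer would, in place of code of your own. Each camera call takes 0.05 s, during which the arm holds its last target. There are 200 camera calls.

## Working session

There is one attempt and no reset: what is moved stays moved. The work goes in short steps, Python scripts to look and compute and a tool call to move; the robot and the scene stay as the last step left them, time stands still between calls to the robot, and variables do not carry over. Pictures are saved under pics/ and viewed, on a budget of 10 in all, crops included, one or two more only if the job needs it, and the job is handed in when it is done.

Besides the shell and the picture viewer there is one more tool, called after "Request:" as name(argument=value, ...) on one line, values as JSON. apply_moves: Moves the arm, as the interface text tells. Its arguments: {"type":"object","properties":{"moves":{"type":"array","items":{"type":"array"}},"claw":{"type":"number"},"grip_force":{"type":"number"}},"required":["moves"]}

```bash
mkdir -p pics; ls; python3 - <<'E'
from bench import r, imaging
import cv2,json
import numpy as np
np.set_printoptions(precision=4,suppress=True)
for n in("side","top"):
    d=imaging.grab_frame(n); cv2.imwrite(f"pics/{n}0.png",d["frame"]); print(n,d["intrinsics"],d["T"],[k for k in d])
print(r.get_obs())
E
```

```text
pics
side [[511.6437   0.     318.7022]
 [  0.     511.6437 244.0986]
 [  0.       0.       1.    ]] [[ 0.9955  0.0692 -0.0651  0.4772]
 [-0.0949  0.7    -0.7078 -0.7613]
 [-0.0034  0.7108  0.7034  0.8419]
 [ 0.      0.      0.      1.    ]] ['frame', 'intrinsics', 'T']
top [[567.3913   0.     330.7752]
 [  0.     567.3913 242.7335]
 [  0.       0.       1.    ]] [[ 0.0092  0.9966 -0.0817  0.4579]
 [-0.9999  0.0098  0.008  -0.0086]
 [ 0.0088  0.0816  0.9966  1.5224]
 [ 0.      0.      0.      1.    ]] ['frame', 'intrinsics', 'T']
{'clock': 0.1, 'joints': array([ 1.0459,  0.4777,  0.0223,  1.5563, -0.0115,  1.1093, -0.0831]), 'qvel': array([-0.0001, -0.0009, -0.0008, -0.0035, -0.0009, -0.0009,  0.0008]), 'tau': array([  0.0043, -59.776 ,   1.6133, -28.1953,   0.0128,   0.005 ,
        -0.    ]), 'tcp_pos': array([ 0.2731, -0.6167,  0.2444]), 'orientation': array([-3.0721, -0.6498,  0.0007]), 'contact_force': array([-0.467 ,  0.6353,  0.5623]), 'moment': array([-0.0335, -0.0189, -0.0415]), 'grip_width': 0.08573356010234573}
```

View pics/top0.png

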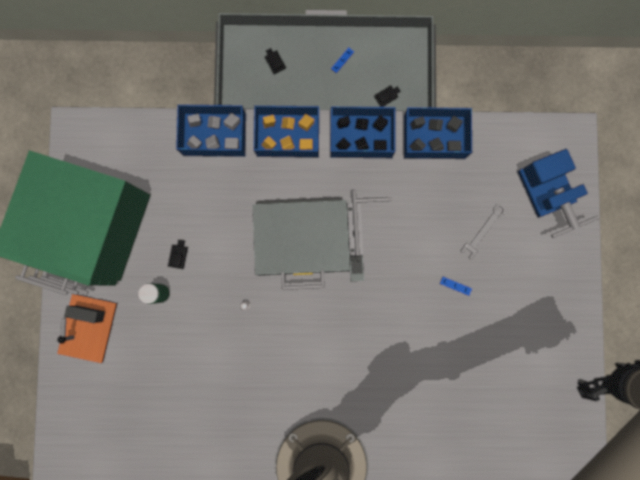

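View pics/side0.png

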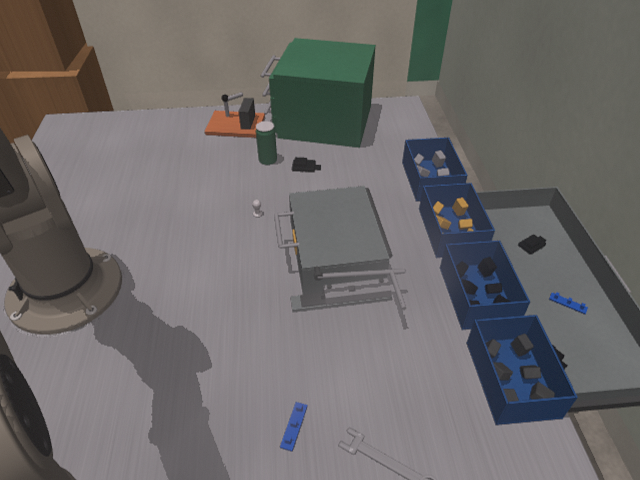

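The case sits with its lid at about px (253-350, 197-275) in the top view. The lifting bar is at about (303, 286), and the rod and cross bar are on the right at about (355-390, 198). In the side view the cross bar runs from about (395, 270) to (405, 325). Next I'll enlarge both.

```bash
python3 - <<'E'
import cv2
a=cv2.imread("pics/top0.png")[180:300,240:400]; cv2.imwrite("pics/topc.png",cv2.resize(a,None,fx=5,fy=5,interpolation=cv2.INTER_CUBIC))
a=cv2.imread("pics/side0.png")[180:330,260:420]; cv2.imwrite("pics/sidec.png",cv2.resize(a,None,fx=4,fy=4,interpolation=cv2.INTER_CUBIC))
E
```

```text
(no output)
```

View pics/topc.png

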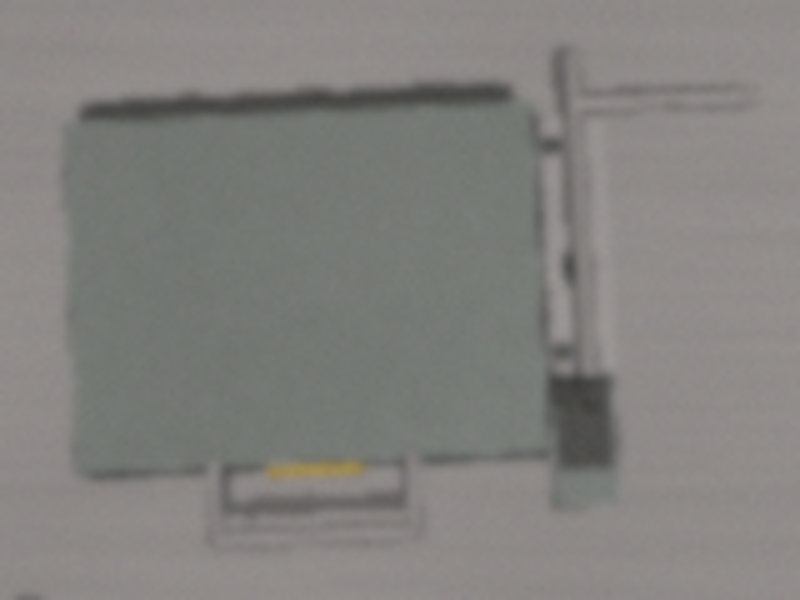

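View pics/sidec.png

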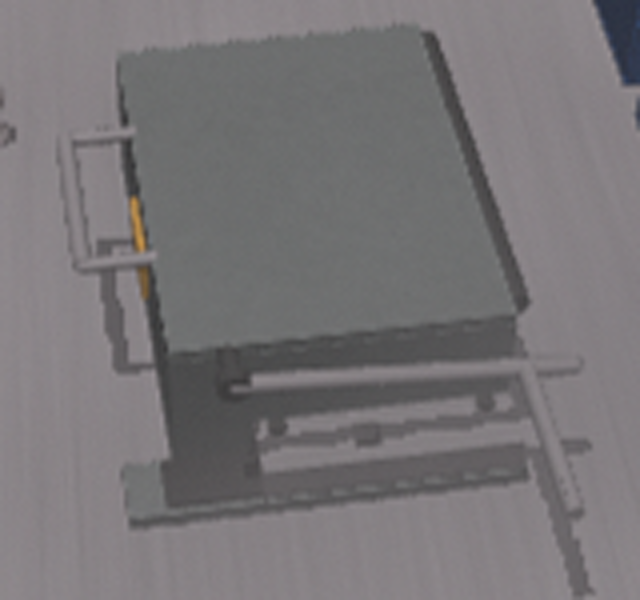

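Both crops are clear. The lid corners, lifting bar and cross bar are readable. The side crop shows the dark hole on the strip at about (370, 433), plus two screw heads at (277, 427) and (485, 402). Next I fit the case pose.

```bash
cat > h.py <<'E'
import numpy as np
from scipy.optimize import least_squares
K={'side':np.array([[511.6437,0,318.7022],[0,511.6437,244.0986],[0,0,1]]),'top':np.array([[567.3913,0,330.7752],[0,567.3913,242.7335],[0,0,1]])}
T={}
def setT(imaging):
    for n in K: d=imaging.grab_frame(n); K[n]=d["intrinsics"]; T[n]=d["T"]
def proj(n,P):
    p=(np.asarray(P)-T[n][:3,3])@T[n][:3,:3]; p=p*[1,-1,-1]; q=p@K[n].T; return q[...,:2]/q[...,2:]
def ray(n,uv):
    d=np.linalg.solve(K[n],[uv[0],uv[1],1])*[1,-1,-1]; return T[n][:3,3],T[n][:3,:3]@d
def ct(u,v): return [239.6+u/5,179.6+v/5]
def cs(u,v): return [259.6+u/4,179.6+v/4]
def case2w(c,p):
    a=c[2]; R=np.array([[np.cos(a),-np.sin(a),0],[np.sin(a),np.cos(a),0],[0,0,1]]); return np.asarray(p)/1000@R.T+[c[0],c[1],0]
E
python3 - <<'E'
from bench import r,imaging
from h import *
import h
np.set_printoptions(precision=4,suppress=True)
setT(imaging); np.savez("cal.npz",**{k+n:getattr(h,k)[n] for n in K for k in"KT"})
L=[[90,120,88],[90,-120,88],[-90,-120,88],[-90,120,88]]
pts=[('top',ct(72,120),L[0]),('top',ct(530,103),L[1]),('top',ct(548,455),L[2]),('top',ct(80,473),L[3]),
('side',cs(420,27),L[0]),('side',cs(515,315),L[1]),('side',cs(170,352),L[2]),('side',cs(120,57),L[3]),
('top',ct(315,530),[-126,0,85.5]),('side',cs(66,140),[-126,46,85.5]),('side',cs(82,263),[-126,-46,85.5])]
f=lambda c:np.concatenate([proj(n,case2w(c,p))-uv for n,uv,p in pts])
s=least_squares(f,[.5,.05,0]); c=s.x; print(c); print(f(c).reshape(-1,2))
np.save("case.npy",c)
def incase(o,d):
    a=c[2];R=np.array([[np.cos(a),-np.sin(a),0],[np.sin(a),np.cos(a),0],[0,0,1]]);return (o-[c[0],c[1],0])@R*1000,d@R
for nm,n,uv,y in[("hole",'side',cs(370,433),-142),("holetop",'top',ct(568,265),-142),("screw1",'side',cs(277,426),-131),("screw2",'side',cs(485,401),-131),("pivot",'side',cs(235,385),-142),("foot",'side',cs(577,363),-142),("barend",'side',cs(575,506),-237),("rodbar",'side',cs(528,370),-142)]:
    o,d=incase(*ray(n,uv)); t=(y-o[1])/d[1]; print(nm,o+t*d)
    t=(35-o[2])/d[2];print("   at z35",o+t*d)
for nm,uv in[("barend",ct(752,97)),("foot",ct(565,52))]:
    o,d=incase(*ray('top',uv)); t=(83-o[2])/d[2]; print(nm,"top z83",o+t*d); 
E
```

```text
[0.59   0.0564 0.0472]
[[-1.5854 -0.2618]
 [ 0.9    -0.2784]
 [ 0.1675 -0.1808]
 [-1.2735 -0.1891]
 [ 0.3383 -0.1858]
 [ 0.8199  0.5222]
 [-0.8205  0.7196]
 [-0.4552 -0.6578]
 [-0.1811  0.9082]
 [ 0.3453  1.786 ]
 [ 0.0127 -0.1155]]
hole [  11.3611 -142.       36.3287]
   at z35 [  11.6293 -140.8959   35.    ]
holetop [  21.2706 -142.      -71.8366]
   at z35 [  10.7974 -136.4145   35.    ]
screw1 [ -35.3878 -131.       37.0399]
   at z35 [ -35.0942 -129.2755   35.    ]
screw2 [  74.2924 -131.       38.4801]
   at z35 [  75.2693 -128.0529   35.    ]
pivot [ -58.673  -142.       84.7396]
   at z35 [-52.5921 -98.0266  35.    ]
foot [ 116.569  -142.       73.0463]
   at z35 [ 129.8209 -108.8758   35.    ]
barend [  89.4479 -237.       80.649 ]
   at z35 [ 103.8805 -202.5563   35.    ]
rodbar [  91.214  -142.       71.8172]
   at z35 [ 102.8053 -109.997    35.    ]
barend top z83 [  89.0823 -231.8052   83.    ]
foot top z83 [ 115.8928 -136.8953   83.    ]
```

```bash
cat >> h.py <<'E'
import os
from scipy.spatial.transform import Rotation as Ro
if os.path.exists("cal.npz"):
    z=np.load("cal.npz")
    for n in("side","top"): K[n]=z["K"+n]; T[n]=z["T"+n]
C=np.load("case.npy") if os.path.exists("case.npy") else None
def w2case(p):
    return (np.asarray(p)-[C[0],C[1],0])@case2w([0,0,C[2]],1000*np.eye(3)).T.T.T*1000 if 0 else ((np.asarray(p)-[C[0],C[1],0])@Ro.from_euler('z',C[2]).as_matrix())*1000
def state(o):
    R=Ro.from_rotvec(o["orientation"]); 
    print("t",round(o["clock"],2),"case TCP",w2case(o["tcp_pos"]).round(1),"F case",(o["contact_force"]@Ro.from_euler('z',C[2]).as_matrix()).round(2),"w",round(o["grip_width"]*1000,1),"yaw tool x - case",round(np.arctan2(*R.as_matrix()[[1,0],0])-C[2],4),"tool z",R.as_matrix()[:,2].round(4))
def plan(o,targets,yaw=np.pi/2):
    "targets: case-frame TCP mm; prints tool shifts in cm and roll"
    R=Ro.from_rotvec(o["orientation"]).as_matrix()
    roll=-((yaw+C[2]-np.arctan2(R[1,0],R[0,0])+np.pi)%(2*np.pi)-np.pi)
    for t in targets: print(np.round(t,1),((case2w(C,t)-o["tcp_pos"])@R*100).round(2),round(roll,3))
E
python3 - <<'E'
from bench import r
from h import *
o=r.get_obs(); state(o); plan(o,[[-126,0,200]])
E
```

```text
t 0.2 case TCP [-348.3 -657.6  244.7] F case [-0.17 -0.3  -0.34] w 85.5 yaw tool x - case 0.3696 tool z [-5.e-04  1.e-03 -1.e+00]
[-126    0  200] [ 44.48 -53.28   4.53] -1.201
```

Request:
apply_moves(moves=[[[44.5,-53.3,4.5],-1.2],[[44.5,-53.3,4.5],-1.2],[[44.5,-53.3,4.5],-1.2],[[44.5,-53.3,4.5],-1.2],[[44.5,-53.3,4.5],-1.2],[[44.5,-53.3,4.5],-1.2],[[44.5,-53.3,4.5],-1.2],[[44.5,-53.3,4.5],-1.2],[[44.5,-53.3,4.5],-1.2],[[44.5,-53.3,4.5],-1.2]], claw=0.3)

```text
clock: 1.03
tcp_pos: [0.3877, -0.2157, 0.2184]
orientation: [2.163, 2.278, -0.0]
contact_force: [0.8, 0.6, 0.2]
grip_width: 0.0254
```

```bash
cat > p.py <<'E'
import sys,ast
from bench import r
from h import *
o=r.get_obs(); state(o); plan(o,ast.literal_eval(sys.argv[1]))
E
python3 p.py "[[-126,0,200]]"
```

```text
t 1.03 case TCP [-214.9 -262.2  218.4] F case [0.84 0.61 0.24] w 25.4 yaw tool x - case 1.5756 tool z [ 3.e-04 -6.e-04 -1.e+00]
[-126    0  200] [26.18  9.01  1.83] 0.005
```

Request:
apply_moves(moves=[[[25.7,8.9,1.8],0],[[25.7,8.9,1.8],0],[[25.7,8.9,1.8],0],[[25.7,8.9,1.8],0],[[25.7,8.9,1.8],0],[[25.7,8.9,1.8],0],[[25.7,8.9,1.8],0],[[25.7,8.9,1.8],0],[[25.7,8.9,1.8],0],[[25.7,8.9,1.8],0]])

```text
clock: 1.87
tcp_pos: [0.4645, 0.0424, 0.2001]
orientation: [-2.17, -2.271, 0.002]
contact_force: [0.4, -0.7, -0.4]
grip_width: 0.0257
```

```bash
python3 p.py "[[-126,0,200],[-126,0,80]]"
```

```text
t 1.87 case TCP [-126.    -8.1  200.1] F case [ 0.32 -0.7  -0.41] w 25.7 yaw tool x - case 1.5689 tool z [-8.e-04 -7.e-04 -1.e+00]
[-126    0  200] [0.81 0.   0.01] -0.002
[-126    0   80] [8.100e-01 1.000e-02 1.201e+01] -0.002
```

Request:
apply_moves(moves=[[[0.8,0,3],0],[[0.8,0,6],0],[[0.8,0,8],0],[[0.8,0,9],0],[[0.8,0,9.6],0],[[0.8,0,10.2],0],[[0.8,0,10.8],0],[[0.8,0,11.4],0],[[0.8,0,12],0],[[0.8,0,12],0]])

```text
clock: 2.7
tcp_pos: [0.4642, 0.0511, 0.0797]
orientation: [-2.17, -2.272, 0.001]
contact_force: [-0.9, -0.0, -0.4]
grip_width: 0.0257
```

```bash
python3 p.py "[[-126,0,80.5]]"; python3 - <<'E'
from bench import imaging
import cv2
a=imaging.grab_frame("side")["frame"][170:290,240:400]; cv2.imwrite("pics/g1.png",cv2.resize(a,None,fx=4,fy=4,interpolation=cv2.INTER_CUBIC))
E
```

```text
t 2.7 case TCP [-125.9    0.7   79.7] F case [-0.93  0.02 -0.38] w 25.7 yaw tool x - case 1.5696 tool z [-7.e-04 -2.e-04 -1.e+00]
[-126.     0.    80.5] [-0.07 -0.01 -0.08] -0.001
```

View pics/g1.png

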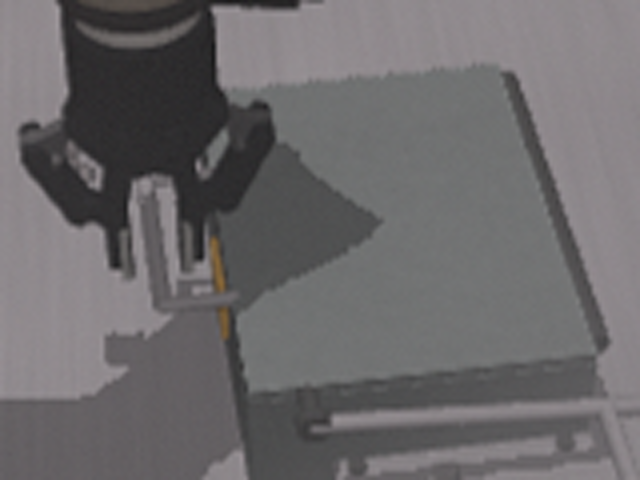

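The bar runs from about (150, 190) to (165, 300) in the crop, with one finger on each side (tips at about (125, 270) and (195, 260)). I close with a gentle grip.

Request:
apply_moves(moves=[[[0,0,0],0],[[0,0,0],0],[[0,0,0],0],[[0,0,0],0],[[0,0,0],0]], claw=0, grip_force=30)

```text
clock: 3.17
tcp_pos: [0.4634, 0.0513, 0.0805]
orientation: [-2.169, -2.272, 0.003]
contact_force: [-5.6, 0.2, 5.3]
grip_width: 0.009
```

```bash
python3 - <<'E'
from bench import r
from h import *
o=r.get_obs(); state(o)
b0=np.array([-126,85.5]); H=np.array([90,83]); v=b0-H; p=w2case(o["tcp_pos"])
T=[]
for th in np.concatenate([np.arange(.04,1.3,.04),[1.3,1.33]]):
    c,s=np.cos(th),np.sin(th); d=np.array([v[0]*c+v[1]*s,-v[0]*s+v[1]*c])-v
    T.append([p[0]+d[0],p[1],p[2]+d[1]])
plan(o,T)
E
```

```text
t 3.17 case TCP [-126.7    0.9   80.5] F case [-5.54  0.46  5.32] w 9.0 yaw tool x - case 1.57 tool z [-1.7e-03 -7.0e-04 -1.0e+00]
[-126.4    0.9   89.2] [-0.    0.03 -0.86] -0.001
[-125.8    0.9   97.8] [-0.    0.09 -1.73] -0.001
[-124.8    0.9  106.4] [-0.    0.18 -2.58] -0.001
[-123.5    0.9  114.9] [-0.    0.31 -3.44] -0.001
[-121.9    0.9  123.4] [-0.    0.47 -4.29] -0.001
[-119.9    0.9  131.8] [-0.    0.67 -5.13] -0.001
[-117.6    0.9  140.1] [-0.    0.9  -5.96] -0.001
[-114.9    0.9  148.3] [-0.    1.16 -6.78] -0.001
[-112.     0.9  156.4] [-0.    1.46 -7.6 ] -0.001
[-108.7    0.9  164.4] [-0.    1.79 -8.39] -0.001
[-105.1    0.9  172.3] [-0.    2.15 -9.18] -0.001
[-101.1    0.9  180. ] [-0.    2.54 -9.95] -0.001
[-96.9   0.9 187.5] [ -0.     2.96 -10.7 ] -0.001
[-92.4   0.9 194.9] [ -0.     3.41 -11.44] -0.001
[-87.6   0.9 202. ] [ -0.     3.89 -12.16] -0.001
[-82.5   0.9 209. ] [ -0.     4.4  -12.86] -0.001
[-77.1   0.9 215.8] [ -0.     4.94 -13.53] -0.001
[-71.4   0.9 222.3] [ -0.     5.5  -14.19] -0.001
[-65.5   0.9 228.6] [ -0.     6.09 -14.82] -0.001
[-59.4   0.9 234.7] [ -0.     6.7  -15.43] -0.001
[-53.    0.9 240.5] [ -0.     7.34 -16.01] -0.001
[-46.4   0.9 246.1] [ -0.     8.   -16.57] -0.001
[-39.6   0.9 251.4] [ -0.     8.68 -17.1 ] -0.001
[-32.5   0.9 256.4] [ -0.     9.39 -17.6 ] -0.001
[-25.3   0.9 261.1] [ -0.    10.11 -18.08] -0.001
[-17.9   0.9 265.6] [ -0.    10.85 -18.52] -0.001
[-10.3   0.9 269.7] [ -0.    11.61 -18.94] -0.001
[ -2.6   0.9 273.5] [ -0.    12.38 -19.32] -0.001
[  5.3   0.9 277. ] [ -0.    13.17 -19.68] -0.001
[ 13.4   0.9 280.2] [ -0.    13.97 -20.  ] -0.001
[ 21.5   0.9 283.1] [ -0.    14.79 -20.29] -0.001
[ 29.8   0.9 285.7] [ -0.    15.61 -20.54] -0.001
[ 33.9   0.9 286.8] [ -0.    16.03 -20.66] -0.001
[ 40.2   0.9 288.4] [ -0.    16.66 -20.82] -0.001
```

Request:
apply_moves(moves=[[[0,0.03,-0.86],0],[[0,0.09,-1.73],0],[[0,0.18,-2.58],0],[[0,0.31,-3.44],0],[[0,0.47,-4.29],0],[[0,0.67,-5.13],0],[[0,0.9,-5.96],0],[[0,1.16,-6.78],0],[[0,1.46,-7.6],0],[[0,1.79,-8.39],0]])

```text
clock: 4.0
tcp_pos: [0.4809, 0.0523, 0.165]
orientation: [-2.168, -2.271, 0.004]
contact_force: [-6.9, 1.0, -2.0]
grip_width: 0.0091
```

```bash
python3 p.py "[[-108,0.9,163.9]]"
```

```text
t 4.0 case TCP [-109.2    1.1  165. ] F case [-6.84  1.36 -1.97] w 9.1 yaw tool x - case 1.5699 tool z [-2.8e-03 -4.0e-04 -1.0e+00]
[-108.     0.9  163.9] [-0.02  0.12  0.11] -0.001
```

Request:
apply_moves(moves=[[[0,0.36,-0.79],0],[[0,0.75,-1.56],0],[[0,1.17,-2.31],0],[[0,1.62,-3.05],0],[[0,2.1,-3.77],0],[[0,2.61,-4.47],0],[[0,3.15,-5.14],0],[[0,3.71,-5.8],0],[[0,4.3,-6.43],0],[[0,4.91,-7.04],0]])

```text
clock: 4.83
tcp_pos: [0.5284, 0.0549, 0.236]
orientation: [-2.166, -2.27, 0.008]
contact_force: [-14.6, 1.0, 9.8]
grip_width: 0.0089
```

Request:
apply_moves(moves=[[[0,0.64,-0.58],0],[[0,1.3,-1.14],0],[[0,1.98,-1.67],0],[[0,2.69,-2.17],0],[[0,3.41,-2.65],0],[[0,4.15,-3.09],0],[[0,4.91,-3.51],0],[[0,5.68,-3.89],0],[[0,6.47,-4.25],0],[[0,7.27,-4.57],0]])

```text
clock: 5.67
tcp_pos: [0.6045, 0.0591, 0.2835]
orientation: [2.168, 2.272, 0.004]
contact_force: [-5.5, 2.8, 5.5]
grip_width: 0.0089
```

```bash
python3 p.py "[[33.5,0.9,286.8]]"
```

```text
t 5.67 case TCP [ 14.7   2.1 283.5] F case [-5.38  3.03  5.53] w 8.9 yaw tool x - case 1.5706 tool z [ 0.0024  0.0016 -1.    ]
[ 33.5   0.9 286.8] [-0.11  1.89 -0.33] -0.0
```

Request:
apply_moves(moves=[[[0,0.6,-0.15],0],[[0,1.2,-0.28],0],[[0,1.8,-0.4],0],[[0,2.4,-0.48],0],[[0,2.4,-0.48],0],[[0,2.4,-0.48],0]])

```text
clock: 6.17
tcp_pos: [0.6306, 0.0606, 0.2905]
orientation: [2.166, 2.27, 0.013]
contact_force: [-2.3, 3.5, 12.1]
grip_width: 0.0088
```

```bash
python3 p.py "[[33.5,0.9,286.8]]"
```

```text
t 6.17 case TCP [ 40.8   2.4 290.5] F case [-2.11  3.61 12.13] w 8.8 yaw tool x - case 1.5703 tool z [ 0.0086  0.0028 -1.    ]
[ 33.5   0.9 286.8] [-0.15 -0.73  0.36] -0.001
```

Request:
apply_moves(moves=[[[0,0,-0.2],0],[[0,0,-0.2],0],[[0,0,-0.2],0],[[0,0,-0.2],0]], claw=0.35)

```text
clock: 6.5
tcp_pos: [0.6282, 0.0583, 0.2874]
orientation: [2.17, 2.271, 0.001]
contact_force: [-0.3, 0.0, 0.6]
grip_width: 0.0298
```

Request:
apply_moves(moves=[[[0,0,-1],0],[[0,0,-2.5],0],[[0,0,-5],0],[[0,0,-6],0],[[0,0,-6],0]])

```text
clock: 6.92
tcp_pos: [0.6294, 0.0594, 0.3506]
orientation: [2.168, 2.269, 0.007]
contact_force: [1.2, 0.1, -0.1]
grip_width: 0.0296
```

```bash
python3 p.py "[[80,-212,355]]"; python3 - <<'E'
from bench import imaging
import cv2, numpy as np
d=imaging.grab_frame("side")["frame"]; cv2.imwrite("pics/s2.png",d)
a=d[100:330,240:440]; cv2.imwrite("pics/g2.png",cv2.resize(a,None,fx=2.6,fy=2.6,interpolation=cv2.INTER_CUBIC))
E
```

```text
t 6.92 case TCP [ 39.5   1.1 350.6] F case [ 1.22  0.   -0.11] w 29.6 yaw tool x - case 1.5694 tool z [ 5.6e-03  9.0e-04 -1.0e+00]
[  80 -212  355] [-21.31   4.08  -0.43] -0.001
```

View pics/g2.png

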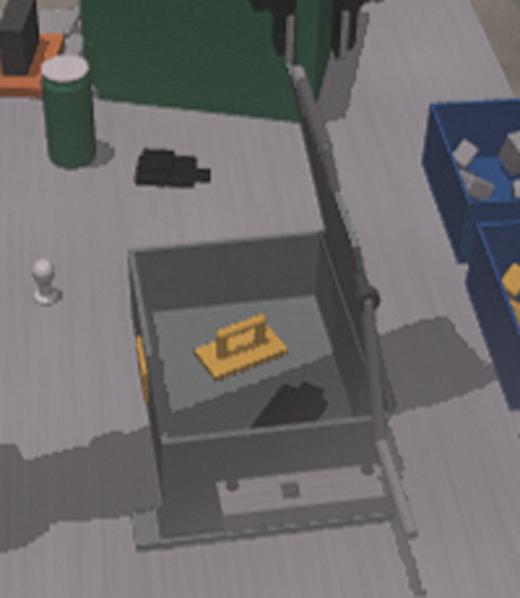

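The lid stands upright on its own. The cross bar runs from crop (382, 442) to its end at (409, 532), the pivot is at (368, 294) and the hole at (290, 490).

```bash
python3 - <<'E'
from h import *
g=lambda u,v:[239.7+u/2.6,99.7+v/2.6]
def at(uv,y):
    o,d=ray('side',uv); Rm=Ro.from_euler('z',C[2]).as_matrix(); o=w2case(o); d=d@Rm; return (o+(y-o[1])/d[1]*d).round(1)
for n,u,v,y in[("hole",290,490,-142),("stripend R",390,490,-159),("strip FL top",217,482,-125),("strip FR",222,514,-159),("pivot",368,294,-142),("barend",409,532,-237),("barroot",382,442,-147),("bar mid",398,494,-198)]: print(n,at(g(u,v),y))
th=1.33;P=np.array([90-150*np.cos(th),83+150*np.sin(th)]);print(P)
E
```

```text
hole [   9.6 -142.    35.6]
stripend R [  85.9 -159.    42.4]
strip FL top [ -46.4 -125.    35.2]
strip FR [ -47.5 -159.    36.4]
pivot [  55.9 -142.   235.8]
barend [  76.4 -237.    88.4]
barroot [  78.3 -147.    86.5]
bar mid [  78.4 -198.    84.5]
[ 54.22859198 228.67225669]
```

Request:
apply_moves(moves=[[[-4,0.7,0],0],[[-8,1.4,0],0],[[-12,2.2,0],0],[[-16,3,0],0],[[-20,3.8,0],0],[[-21.3,3.9,2],0],[[-21.3,3.9,6],0],[[-21.3,3.9,10],0],[[-21.3,3.9,14],0],[[-21.3,3.9,14],0]], claw=0.5)

```text
clock: 7.8
tcp_pos: [0.6706, -0.1521, 0.1964]
orientation: [-2.16, -2.262, 0.015]
contact_force: [-1.8, -0.3, -2.7]
grip_width: 0.0426
```

```bash
python3 p.py "[[78,-212,77]]"
```

```text
t 7.8 case TCP [  70.7 -212.1  196.4] F case [-1.81 -0.24 -2.69] w 42.6 yaw tool x - case 1.5699 tool z [-0.0167  0.0025 -0.9999]
[  78 -212   77] [-0.03  0.93 11.93] -0.001
```

Request:
apply_moves(moves=[[[0,0.5,2],0],[[0,0.5,4],0],[[0,0.5,6],0],[[0,0.5,6],0],[[0,0.5,6],0]])

```text
clock: 8.22
tcp_pos: [0.6815, -0.1518, 0.1474]
orientation: [-2.169, -2.271, 0.001]
contact_force: [-1.0, 0.6, 0.1]
grip_width: 0.0426
```

```bash
python3 p.py "[[78,-212,77]]"
```

```text
t 8.22 case TCP [  81.6 -212.3  147.4] F case [-0.97  0.63  0.14] w 42.6 yaw tool x - case 1.5697 tool z [-1.4e-03  2.0e-04 -1.0e+00]
[  78 -212   77] [ 0.03 -0.35  7.04] -0.001
```

Request:
apply_moves(moves=[[[0,-0.35,2],0],[[0,-0.35,4],0],[[0,-0.35,5],0],[[0,-0.35,5.7],0],[[0,-0.35,6.3],0],[[0,-0.35,6.8],0],[[0,-0.35,7],0],[[0,-0.35,7],0]])

```text
clock: 8.88
tcp_pos: [0.6784, -0.1521, 0.0773]
orientation: [2.17, 2.272, 0.0]
contact_force: [0.1, 0.6, -0.3]
grip_width: 0.0429
```

```bash
python3 p.py "[[78,-212,77]]"; python3 - <<'E'
from bench import imaging
import cv2, numpy as np
d=imaging.grab_frame("side")["frame"]
a=d[180:340,330:490]; cv2.imwrite("pics/g3.png",cv2.resize(a,None,fx=3,fy=3,interpolation=cv2.INTER_CUBIC))
E
```

```text
t 8.88 case TCP [  78.5 -212.4   77.3] F case [ 0.09  0.62 -0.34] w 42.9 yaw tool x - case 1.5696 tool z [ 2.e-04 -0.e+00 -1.e+00]
[  78 -212   77] [ 0.04 -0.05  0.03] -0.001
```

View pics/g3.png

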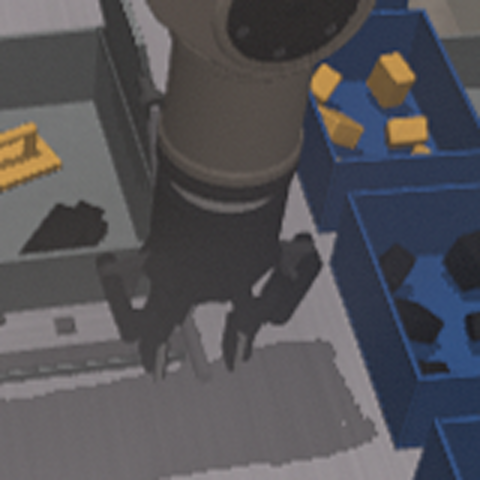

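The cross bar's free end at (205, 375) lies between the fingertips at (155, 370) and (238, 365), so I close.

Request:
apply_moves(moves=[[[0,0,0],0],[[0,0,0],0],[[0,0,0],0],[[0,0,0],0],[[0,0,0],0],[[0,0,0],0]], claw=0, grip_force=30)

```text
clock: 9.43
tcp_pos: [0.6785, -0.152, 0.0776]
orientation: [2.169, 2.272, 0.001]
contact_force: [-0.8, 0.1, 3.6]
grip_width: 0.0091
```

```bash
python3 p.py "[[78,-212,77]]"
```

```text
t 9.43 case TCP [  78.6 -212.4   77.6] F case [-0.81  0.09  3.56] w 9.1 yaw tool x - case 1.5697 tool z [ 7.e-04 -1.e-04 -1.e+00]
[  78 -212   77] [ 0.04 -0.06  0.06] -0.001
```

```bash
cat >> h.py <<'E'
def linkP(D,L):
    "pivot on 150-circle about hinge at distance L from point D (x,z)"
    f=lambda th:np.hypot(*(np.array([90-150*np.cos(th),83+150*np.sin(th)])-D))-L
    from scipy.optimize import brentq
    th=brentq(f,0.3,1.6); return th,np.array([90-150*np.cos(th),83+150*np.sin(th)])
def bar_of_foot(F):
    th,P=linkP(np.array(F,float),175); return th,np.array(F)+25/175*(P-F)
def foot_of_bar(B):
    th,P=linkP(np.array(B,float),150); return th,P+(np.array(B)-P)*175/150
E
python3 - <<'E'
from h import *
for F in[(10,59.5),(10,55),(10,50),(10,46),(10,43),(10,41),(10,38),(10,34),(10,30),(10,27),(20,41),(0,41)]:
    th,B=bar_of_foot(F); print(F,round(th,3),B.round(1),"tcp z",(B[1]-5).round(1))
E
```

```text
(10, 59.5) 1.332 [16.4 83.7] tcp z 78.7
(10, 55) 1.271 [15.1 79.5] tcp z 74.5
(10, 50) 1.204 [13.7 74.7] tcp z 69.7
(10, 46) 1.151 [12.7 70.9] tcp z 65.9
(10, 43) 1.112 [11.9 67.9] tcp z 62.9
(10, 41) 1.086 [11.4 66. ] tcp z 61.0
(10, 38) 1.048 [10.7 63. ] tcp z 58.0
(10, 34) 0.997 [ 9.8 59. ] tcp z 54.0
(10, 30) 0.948 [ 8.9 55. ] tcp z 50.0
(10, 27) 0.912 [ 8.3 51.9] tcp z 46.9
(20, 41) 1.09 [20.1 66. ] tcp z 61.0
(0, 41) 1.076 [ 2.7 65.9] tcp z 60.9
```

Request:
apply_moves(moves=[[[0,-0.7,0.12],0],[[0,-1.4,0.17],0],[[0,-2.1,0.2],0],[[0,-2.8,0.19],0],[[0,-3.5,0.16],0],[[0,-4.2,0.09],0],[[0,-4.8,0],0],[[0,-5.4,-0.11],0],[[0,-6,-0.24],0],[[0,-6.2,-0.28],0]])

```text
clock: 10.27
tcp_pos: [0.6148, -0.1556, 0.0797]
orientation: [-2.17, -2.271, 0.002]
contact_force: [0.8, -3.4, -6.1]
grip_width: 0.0088
```

```bash
python3 p.py "[[16.2,-212,79]]"
```

```text
t 10.27 case TCP [  14.7 -212.9   79.7] F case [ 0.64 -3.41 -6.13] w 8.8 yaw tool x - case 1.569 tool z [-1.6e-03 -6.0e-04 -1.0e+00]
[  16.2 -212.    79. ] [0.09 0.15 0.07] -0.002
```

Request:
apply_moves(moves=[[[0,0.05,0.2],0],[[0,0.0,0.4],0],[[0,-0.05,0.6],0],[[0,-0.1,0.8],0],[[0,-0.13,1.0],0],[[0,-0.17,1.15],0],[[0,-0.2,1.3],0],[[0,-0.2,1.3],0],[[0,-0.2,1.3],0]])

```text
clock: 11.02
tcp_pos: [0.6139, -0.1554, 0.0665]
orientation: [-2.17, -2.271, 0.001]
contact_force: [0.9, -5.1, 0.5]
grip_width: 0.0089
```

```bash
python3 p.py "[[11.4,-212,61]]";  python3 - <<'E'
from bench import imaging
import cv2, numpy as np
d=imaging.grab_frame("side")["frame"]
a=d[190:330,290:430]; cv2.imwrite("pics/g4.png",cv2.resize(a,None,fx=4,fy=4,interpolation=cv2.INTER_CUBIC))
E
```

```text
t 11.02 case TCP [  13.9 -212.7   66.5] F case [ 0.69 -5.15  0.55] w 8.9 yaw tool x - case 1.5694 tool z [-9.e-04 -4.e-04 -1.e+00]
[  11.4 -212.    61. ] [ 0.07 -0.25  0.55] -0.001
```

View pics/g4.png

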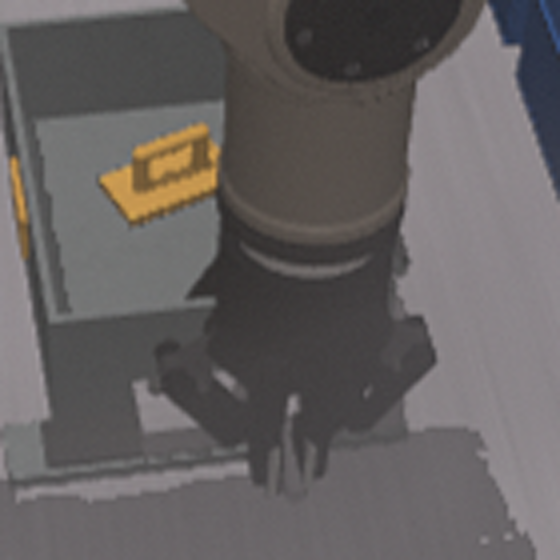

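The gripper hides the foot, with the bar end at (290, 480) between the fingers, so from here I go by feel. I'll ease the sideways force and lower slowly.

Request:
apply_moves(moves=[[[-0.05,-0.03,0.06],0],[[-0.07,-0.06,0.12],0],[[-0.07,-0.1,0.18],0],[[-0.07,-0.12,0.24],0],[[-0.07,-0.14,0.3],0],[[-0.07,-0.14,0.3],0]])

```text
clock: 11.57
tcp_pos: [0.6128, -0.1555, 0.0638]
orientation: [-2.169, -2.272, 0.0]
contact_force: [0.1, -3.3, 2.1]
grip_width: 0.0086
```

Request:
apply_moves(moves=[[[0,-0.02,0.05],0],[[0,-0.04,0.1],0],[[0,-0.05,0.15],0],[[0,-0.05,0.15],0]])

```text
clock: 11.9
tcp_pos: [0.6123, -0.1556, 0.0624]
orientation: [-2.169, -2.272, 0.0]
contact_force: [-1.5, -2.9, 3.2]
grip_width: 0.0087
```

```bash
python3 p.py "[[11.4,-212,61]]"
```

```text
t 11.9 case TCP [  12.3 -212.8   62.4] F case [-1.65 -2.82  3.21] w 8.7 yaw tool x - case 1.5698 tool z [-2.e-04  2.e-04 -1.e+00]
[  11.4 -212.    61. ] [ 0.08 -0.09  0.14] -0.001
```

Request:
apply_moves(moves=[[[0,-0.03,0.05],0],[[0,-0.05,0.1],0],[[0,-0.07,0.15],0],[[0,-0.07,0.15],0]])

```text
clock: 12.23
tcp_pos: [0.6116, -0.1557, 0.0607]
orientation: [-2.169, -2.272, 0.0]
contact_force: [0.6, -2.2, 0.4]
grip_width: 0.0091
```

Request:
apply_moves(moves=[[[0,-0.02,0.05],0],[[0,-0.03,0.1],0],[[0,-0.03,0.1],0]])

```text
clock: 12.48
tcp_pos: [0.6113, -0.1557, 0.0598]
orientation: [-2.17, -2.272, 0.0]
contact_force: [0.2, -2.8, 0.8]
grip_width: 0.0083
```

Request:
apply_moves(moves=[[[0,-0.02,0.05],0],[[0,-0.03,0.1],0],[[0,-0.03,0.1],0]])

```text
clock: 12.73
tcp_pos: [0.611, -0.1558, 0.0589]
orientation: [-2.17, -2.272, 0.0]
contact_force: [-0.1, -2.1, 2.3]
grip_width: 0.009
```

Request:
apply_moves(moves=[[[0,-0.02,0.05],0],[[0,-0.03,0.1],0],[[0,-0.03,0.1],0]])

```text
clock: 12.98
tcp_pos: [0.6107, -0.1557, 0.0579]
orientation: [-2.169, -2.272, 0.0]
contact_force: [-0.1, -0.3, 1.9]
grip_width: 0.0088
```

Request:
apply_moves(moves=[[[0,-0.02,0.05],0],[[0,-0.03,0.1],0],[[0,-0.03,0.1],0]])

```text
clock: 13.23
tcp_pos: [0.6104, -0.1558, 0.0568]
orientation: [-2.17, -2.272, 0.0]
contact_force: [-0.3, -1.7, 1.1]
grip_width: 0.0087
```

Request:
apply_moves(moves=[[[0,-0.02,0.05],0],[[0,-0.03,0.1],0],[[0,-0.03,0.1],0]])

```text
clock: 13.48
tcp_pos: [0.6101, -0.1558, 0.0558]
orientation: [-2.17, -2.272, 0.0]
contact_force: [0.2, 0.2, 2.5]
grip_width: 0.0088
```

```bash
python3 p.py "[[10,-212,55]]"
```

```text
t 13.48 case TCP [  10.1 -212.9   55.8] F case [0.18 0.16 2.54] w 8.8 yaw tool x - case 1.5696 tool z [-3.e-04  1.e-04 -1.e+00]
[  10 -212   55] [ 0.09 -0.01  0.08] -0.001
```

Request:
apply_moves(moves=[[[0,-0.02,0.05],0],[[0,-0.04,0.1],0],[[0,-0.05,0.15],0],[[0,-0.05,0.15],0]])

```text
clock: 13.82
tcp_pos: [0.6096, -0.1559, 0.0542]
orientation: [-2.17, -2.272, 0.0]
contact_force: [0.4, -1.3, 1.1]
grip_width: 0.0088
```

Request:
apply_moves(moves=[[[0,-0.02,0.05],0],[[0,-0.03,0.1],0],[[0,-0.04,0.15],0],[[0,-0.04,0.15],0]])

```text
clock: 14.15
tcp_pos: [0.6092, -0.1559, 0.0528]
orientation: [-2.17, -2.272, 0.0]
contact_force: [0.3, -1.3, 1.3]
grip_width: 0.0091
```

Request:
apply_moves(moves=[[[0,-0.01,0.05],0],[[0,-0.02,0.1],0],[[0,-0.02,0.1],0]])

```text
clock: 14.4
tcp_pos: [0.609, -0.1559, 0.0518]
orientation: [-2.17, -2.272, 0.0]
contact_force: [-0.0, -1.2, 0.6]
grip_width: 0.0087
```

```bash
python3 p.py "[[8.5,-212,51]]"
```

```text
t 14.4 case TCP [   9.  -212.9   51.8] F case [-0.07 -1.22  0.65] w 8.7 yaw tool x - case 1.5696 tool z [-2.e-04  1.e-04 -1.e+00]
[   8.5 -212.    51. ] [ 0.09 -0.05  0.08] -0.001
```

Request:
apply_moves(moves=[[[0,-0.01,0.05],0],[[0,-0.03,0.1],0],[[0,-0.03,0.15],0],[[0,-0.03,0.15],0]])

```text
clock: 14.73
tcp_pos: [0.6087, -0.1559, 0.0503]
orientation: [-2.17, -2.272, 0.0]
contact_force: [-1.4, -1.0, 0.5]
grip_width: 0.0088
```

Request:
apply_moves(moves=[[[0,-0.01,0.05],0],[[0,-0.02,0.1],0],[[0,-0.02,0.1],0]])

```text
clock: 14.98
tcp_pos: [0.6085, -0.1559, 0.0493]
orientation: [-2.17, -2.272, 0.0]
contact_force: [1.1, -0.6, 2.0]
grip_width: 0.0085
```

Request:
apply_moves(moves=[[[0,-0.01,0.05],0],[[0,-0.02,0.1],0],[[0,-0.02,0.1],0]])

```text
clock: 15.23
tcp_pos: [0.6084, -0.156, 0.0483]
orientation: [-2.17, -2.272, 0.0]
contact_force: [-0.0, 0.1, -0.0]
grip_width: 0.0086
```

Request:
apply_moves(moves=[[[0,-0.01,0.05],0],[[0,-0.02,0.1],0],[[0,-0.02,0.1],0]])

```text
clock: 15.48
tcp_pos: [0.6082, -0.156, 0.0473]
orientation: [-2.17, -2.272, 0.0]
contact_force: [-0.4, 0.1, 0.3]
grip_width: 0.0088
```

Request:
apply_moves(moves=[[[0,-0.01,0.05],0],[[0,-0.01,0.08],0],[[0,-0.01,0.08],0]])

```text
clock: 15.73
tcp_pos: [0.6081, -0.156, 0.0466]
orientation: [-2.17, -2.272, 0.0]
contact_force: [-0.1, -0.1, 0.3]
grip_width: 0.0085
```

Request:
apply_moves(moves=[[[0,-0.01,0.04],0],[[0,-0.01,0.08],0],[[0,-0.01,0.08],0]])

```text
clock: 15.98
tcp_pos: [0.6081, -0.156, 0.0461]
orientation: [2.17, 2.272, -0.0]
contact_force: [-0.7, 0.1, 3.4]
grip_width: 0.0088
```

Request:
apply_moves(moves=[[[0,-0.01,0.04],0],[[0,-0.01,0.08],0],[[0,-0.01,0.08],0]])

```text
clock: 16.23
tcp_pos: [0.6081, -0.156, 0.0457]
orientation: [2.17, 2.272, -0.0]
contact_force: [-2.2, 0.0, 8.0]
grip_width: 0.0087
```

Floor contact at TCP z of about 46.5 mm, as predicted (46.9). Now I press to about 10 N and hold.

Request:
apply_moves(moves=[[[0,-0.02,0.02],0],[[0,-0.03,0.04],0],[[0,-0.03,0.04],0],[[0,-0.03,0.04],0]])

```text
clock: 16.57
tcp_pos: [0.6081, -0.156, 0.0457]
orientation: [2.169, 2.271, 0.001]
contact_force: [-2.9, -0.2, 9.2]
grip_width: 0.0089
```

Request:
apply_moves(moves=[[[0,0,0],0],[[0,0,0],0],[[0,0,0],0],[[0,0,0],0]])

```text
clock: 16.9
tcp_pos: [0.6081, -0.1559, 0.0457]
orientation: [2.169, 2.271, 0.001]
contact_force: [-2.6, 0.3, 10.5]
grip_width: 0.0086
```

Request:
apply_moves(moves=[[[0,0,0.01],0],[[0,0,0.01],0],[[0,0,0.01],0],[[0,0,0.01],0],[[0,0,0.01],0],[[0,0,0.01],0],[[0,0,0.01],0],[[0,0,0.01],0]])

```text
clock: 17.57
tcp_pos: [0.6081, -0.156, 0.0457]
orientation: [2.169, 2.271, 0.001]
contact_force: [-2.7, -0.3, 9.9]
grip_width: 0.0088
```

```bash
python3 p.py "[[8,-212,46]]"
```

```text
t 17.57 case TCP [   8.1 -212.9   45.7] F case [-2.76 -0.14  9.94] w 8.8 yaw tool x - case 1.5696 tool z [ 9.e-04 -4.e-04 -1.e+00]
[   8 -212   46] [ 0.09 -0.01 -0.03] -0.001
```

Request:
apply_moves(moves=[[[0,0.02,-0.06],0],[[0,0.03,-0.1],0],[[0,0.03,-0.1],0]])

```text
clock: 17.82
tcp_pos: [0.6081, -0.156, 0.0458]
orientation: [2.17, 2.272, 0.0]
contact_force: [-1.1, 0.3, 4.9]
grip_width: 0.0089
```

Request:
apply_moves(moves=[[[0,0,0],0],[[0,0,0],0],[[0,0,0],0],[[0,0,0],0],[[0,0,0],0]], claw=0.5)

```text
clock: 18.23
tcp_pos: [0.6079, -0.1559, 0.0453]
orientation: [-2.17, -2.272, 0.0]
contact_force: [0.3, -0.5, -0.6]
grip_width: 0.0431
```

Request:
apply_moves(moves=[[[0,0,-0.5],0],[[0,0,-1.5],0],[[0,0,-3],0],[[0,0,-6],0],[[-2,0,-10],0],[[-6,0,-14],0],[[-10,0,-17],0],[[-14,0,-20],0],[[-18,0,-20],0],[[-18,0,-20],0]])

```text
clock: 19.07
tcp_pos: [0.6163, -0.3403, 0.2497]
orientation: [2.169, 2.265, 0.0]
contact_force: [0.5, -1.6, 0.7]
grip_width: 0.0427
```

```bash
python3 p.py "[[8,-212,46]]"; python3 - <<'E'
from bench import imaging
import cv2, numpy as np
d=imaging.grab_frame("side")["frame"]
a=d[90:330,230:430]; cv2.imwrite("pics/g5.png",cv2.resize(a,None,fx=2.5,fy=2.5,interpolation=cv2.INTER_CUBIC))
E
```

```text
t 19.07 case TCP [   7.6 -397.5  249.7] F case [ 0.4  -1.63  0.73] w 42.7 yaw tool x - case 1.5668 tool z [ 0.0041 -0.0037 -1.    ]
[   8 -212   46] [18.63 -0.11 20.3 ] -0.004
```

View pics/g5.png

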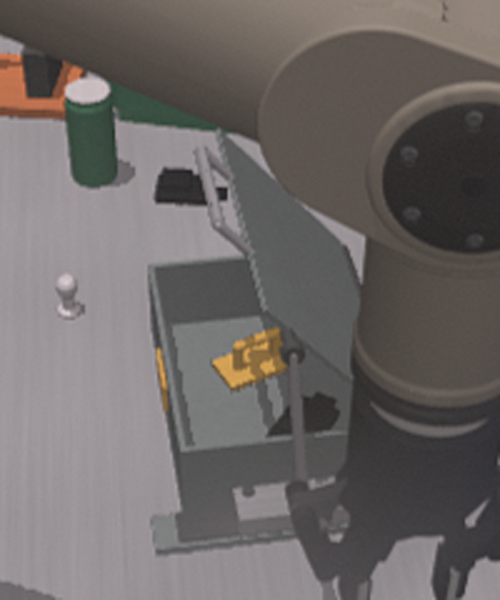

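The rod stands almost vertical from the pivot at (292, 353) to the strip at about (298, 500), and the lid rests on it with the gripper clear. I'll let it settle, then check the pivot position and that nothing moves.

Request:
apply_moves(moves=[[[-6,0,0],0],[[-12,0,0],0],[[-12,0,0],0],[[-12,0,0],0],[[-12,0,0],0],[[-12,0,0],0],[[-12,0,0],0],[[-12,0,0],0]])

```text
clock: 19.78
tcp_pos: [0.6225, -0.4536, 0.2462]
orientation: [2.167, 2.275, 0.001]
contact_force: [-0.1, 0.6, -0.3]
grip_width: 0.0429
```

```bash
python3 - <<'E'
from bench import imaging
from h import *
import cv2
o,d=ray('side',[229.7+292/2.5,89.7+353/2.5]); o=w2case(o); d=d@Ro.from_euler('z',C[2]).as_matrix(); print("pivot",(o+(-142-o[1])/d[1]*d).round(1)); print("expected",linkP(np.array([10,27.]),175))
d=imaging.grab_frame("side")["frame"]
a=d[90:330,230:430]; cv2.imwrite("pics/g6.png",cv2.resize(a,None,fx=2.5,fy=2.5,interpolation=cv2.INTER_CUBIC))
E
```

```text
pivot [  -6.1 -142.   199.6]
expected (0.9118877113600661, array([ -1.83814525, 201.59913607]))
```

View pics/g6.png

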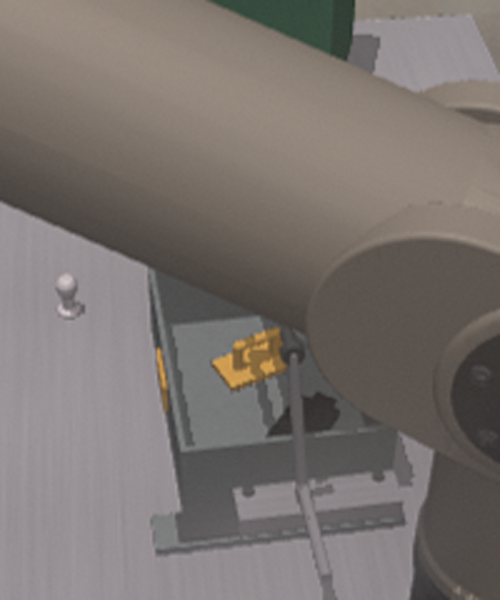

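The pivot is still at (292, 353), and the rod's foot sits in the strip at about (303, 490). Nothing has moved since release, so I'm handing in.

```bash
python3 -c "
from bench import r
print(r.hand_in())"
```

```text
the job is handed in; nothing more can be done
None
```

The job is handed in: the lid now rests on the prop rod alone, with the foot in the holding hole and the gripper clear.

- **Lid:** I lifted it by its bar to about 1.33 rad, where it held on its own when released.
- **Rod:** I swung it down by its cross bar and lowered it in small steps. The foot went straight into the hole without catching the strip; the camera had put the hole at case x ≈ 10 mm.
- **Hole floor:** contact came at TCP height about 46.5 mm; I had predicted 46.9 mm.
- **Pressing:** I held 9 to 10.5 N for about one second. No reading while lowering or pressing exceeded about 11 N.

**Last checks:** after release, two pictures 0.7 s apart show the rod pivot in the same place. It measures about 4 mm from the position expected for a lid angle of 0.91 rad, near the limit of what I can read off the pictures. The lock knob, striker gauge and inner cover look undisturbed in the last picture. I did not look again at the wrench or the seal retainer. The job took about 20 s of the 72 s allowed.

I viewed 10 pictures, the full budget.

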